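Put the drill-press tools back on their shadow tiles

TASK

Put each drill-press tool back in the middle of its own painted plywood tile: large red hole saw on the red ring, small yellow hole saw on the yellow ring, steel chuck on the black disc, all standing upright as now, and the chuck key lying on the blue T, pointing as the T does. The chuck was left on the red-ring tile and the yellow saw on the black-disc tile, so those tiles have to be cleared before their own tools can go there. Leave the white glue bottle where it stands.

Things in the scene. Friction and masses are not known exactly. Their poses are not given: they have to be found in the camera images.
- saw_big: Large hole saw, red cup standing teeth down, steel arbor stub on top. Diameter 56 mm, cup 40 mm high, stub 14 mm across and 16 mm more (56 mm in all), about 0.18 kg. Loose on the bench. Origin at the centre of its underside, z up.
- saw_small: Small hole saw, yellow cup standing teeth down, steel arbor stub on top. Diameter 34 mm, cup 38 mm high, stub 14 mm across and 16 mm more (54 mm in all), about 0.09 kg. Starts standing on tile_chuck. Origin at the centre of its underside, z up.
- chuck: Steel drill chuck standing upright, jaws up: body 42 mm in diameter up to 34 mm, toothed collar 38 mm in diameter (about 41 mm over the teeth) up to 44 mm, then a cone to 60 mm in all; about 0.4 kg. Starts standing on tile_big. Origin at the centre of its underside, z up.
- key: T-shaped chuck key lying flat on the bench: steel shaft 14 mm in diameter along its x axis, a blue cross bar 14 mm in diameter and 80 mm long along its y axis, centred at x = +28 mm; the shaft's thin tip ends at x = -57 mm. 14 mm high, about 0.16 kg. Origin under the shaft at its underside; balance point at x = +9 mm; grip the shaft at the origin, closing along y.
- key_tip (a point): The tip of the chuck key, 57 mm from the key's origin along its -x axis, 7 mm above its underside.
- tile_big: Tile of the large hole saw: red ring, white inside, 58 mm inner, 72 mm outside diameter, centred. Fixed to the bench; a bare plywood square 110 x 110 mm, 6 mm thick; origin at the centre of its underside on the bench (tool stands 6 mm higher), z up. The chuck stands on it at the start.
- tile_small: Tile of the small hole saw: yellow ring with white inside, 50 mm outside diameter, centred. Fixed to the bench; a bare plywood square 110 x 110 mm, 6 mm thick; origin at the centre of its underside on the bench (tool stands 6 mm higher), z up. Free at the start.
- tile_chuck: Tile of the drill chuck: black disc 56 mm in diameter, centred. Fixed to the bench; a bare plywood square 110 x 110 mm, 6 mm thick; origin at the centre of its underside on the bench (tool stands 6 mm higher), z up. The small hole saw stands on it at the start.
- tile_key: Tile of the chuck key: blue T, cross bar of the T centred at x = +28 mm and lying along y, stem along -x. When the key is home its origin and axes agree with the tile's (same x direction). Fixed to the bench; a bare plywood square 110 x 110 mm, 6 mm thick; origin at the centre of its underside on the bench (tool stands 6 mm higher), z up. Free at the start.
- glue: White round glue bottle with an orange cap, 48 mm in diameter, 120 mm high, standing loose on the bench near the robot; to be left alone. Origin at the centre of its underside, z up.
There are look-alikes about, which are no part of the job. There is more than one size of the chuck; the job needs the smallest.

How it is judged:
By the outcome, as a careful person would: the job done as asked, in the order asked, and still so for the second after the job is handed in, with the robot touching nothing.
It also fails if it takes over 122 s, if anything falls off the work surface, if the arm or the gripper's body presses on something with over 40 N, if the wrist force passes 120 N, or if a joint passes its speed limit or range.

ROBOT

A 6-joint arm with a two-finger parallel gripper is mounted at the origin on the work surface. World frame = base frame: x ahead of the robot, y to its left, z up, the work surface at z = 0. Lengths are in mm, angles in rad, forces in N, time in s.
With the tool pointing down it reaches from about 400 to 925 mm from the base axis. Payload 12.5 kg.
Tool frame: the origin (TCP) lies midway between the tips of the shut fingers; the grasp point (between the pads) lies 19 mm behind it; z points along the fingers, y is the line along which they close (so a half turn about z gives the same grasp; the last joint's range is limited). The gripper opens to 95 mm and grips with 3 to 60 N. Pads are 20 mm wide; open, the fingers measure 119 mm over their backs; the gripper's body (75 mm by 180 mm) begins 59 mm behind the grasp point.
Start: joints at [1.176, 0.491, 1.559, -0, 1.092, -0.106], TCP at [177.984, 599.14, 214.661] pointing down, gripper open.
Joint ranges: [-3.1, 3.1], [-0.84, 2.19], [0.05, 2.79], [-1.13, 4.28], [0.06, 2.93], [-2.69, 2.69]. Speed limits (rad/s): [2.22, 2.22, 2.79, 3.14, 3.14, 3.14].

INTERFACE

Orientations are given as [roll, pitch, yaw] about the fixed x, y, z axes, in that order (R = Rz(yaw) Ry(pitch) Rx(roll)).
In Python, from cell import state, read_camera, camera_info, env gives the robot as it stands.
- The arm moves only by the tool move_arm, never from a script. Its argument "commands" is a list of rows, each a list of 3 entries, a list of its own where there are three numbers: the shift along the world's x, y, z in cm, then the turn, a rotation vector about the world's x, y, z in degrees, then the opening, from 0 (shut) to 1 (fully open). A call has 1 to 10 rows; each row shifts and turns the commanded pose from where the row before left it; what a row does not reach is not made up. A row lasts 1/10 s, in which the tool goes at most 50 mm and 8.59 degrees, less where a joint would pass 70% of its speed; a pose out of reach is approached as far as the arm can. A call with a gripper value outside its range is refused whole. The fingers move at their own pace and stop on an object; the grip force is fixed at half the most. Time passes only in rows, so rows that do not move let the fingers close. It gives the time, the measured TCP pose, the force, the opening and the grip force at its end, in the units of the state.
- state(): the state, without advancing time (a new reading comes with each control period).
- read_camera(name): name is "scene" or "top"; returns the picture (420x560x3 uint8, blue, green, red); there is no depth.
- camera_info(name): a dict with "K" (3x3 intrinsics, pixels), "cam_to_world" (4x4, takes a point from camera to world coordinates). Camera axes: x right, y down, z forward; pixel columns grow to the right and rows downward; lengths in mm; the calibration is good to about 2 mm. A picture is of the moment at which its call begins. camera_info takes no time and is no camera call.
- env.job_done(): hands the job in; it is judged then, once.
The state is a dict: "t": time; "joints": joint angles; "qvel": joint speeds; "tau": joint torques, N m; "eef_pos": TCP position; "tcp_rot": TCP orientation; "ft_force": force on the tool from outside, world axes, zero at the start; "moment": the same for the moment, N m; "opening": opening from 0.0 (shut) to 1.0 (fully open); "grip_force": force on a finger pad.
Only numpy, scipy, OpenCV 4.12 (cv2) and the standard library are available. Lean on these libraries where they do the work, as an engineer would, in place of code of your own. Each camera call takes 0.05 s, during which the arm holds its last target. There are 200 camera calls.

## Working session

There is one attempt and no reset: what is moved stays moved. The work goes in short steps, Python scripts to look and compute and a tool call to move; the robot and the scene stay as the last step left them, time stands still between calls to the robot, and variables do not carry over. Pictures are saved under pics/ and viewed, at most 14 in all, crops included, and the job is handed in when it is done.

Besides the shell and the picture viewer there is one more tool, called after "Call:" as name(argument=value, ...) on one line, values as JSON. move_arm: Moves the arm, as the interface text tells. Its arguments: {"type":"object","properties":{"commands":{"type":"array"}},"required":["commands"]}

```bash
mkdir -p pics
python3 - <<'E'
from cell import *
import cv2
for n in("top","scene"):
    cv2.imwrite(f"pics/{n}0.png",read_camera(n)); c=camera_info(n); print(n,c["K"],c["cam_to_world"])
print(state())
E
```

```text
top [[416.55397144   0.         275.05549014]
 [  0.         416.55397144 214.37381541]
 [  0.           0.           1.        ]] [[-1.13157968e-05 -9.85752957e-01  1.68199607e-01  4.18098826e+02]
 [-9.99903622e-01  2.34632584e-03  1.36836403e-02 -4.35557033e+01]
 [-1.38833400e-02 -1.68183242e-01 -9.85657978e-01  8.74611725e+02]
 [ 0.00000000e+00  0.00000000e+00  0.00000000e+00  1.00000000e+00]]
scene [[420.29289173   0.         277.83867021]
 [  0.         420.29289173 214.60797727]
 [  0.           0.           1.        ]] [[-2.29077319e-02  6.35261352e-01 -7.71957415e-01  1.41293976e+03]
 [ 9.99610883e-01  2.68472795e-02 -7.57007958e-03 -2.36009355e+01]
 [ 1.59159775e-02 -7.71830447e-01 -6.35629171e-01  7.49641047e+02]
 [ 0.00000000e+00  0.00000000e+00  0.00000000e+00  1.00000000e+00]]
{'t': 0.1, 'joints': array([ 1.17639447e+00,  4.91485873e-01,  1.55940471e+00,  2.94813174e-05,
        1.09169662e+00, -1.05594288e-01]), 'qvel': array([ 1.17420513e-03, -7.47710406e-05, -2.98358103e-03, -4.19242511e-04,
       -1.09473237e-03,  3.25019384e-04]), 'tau': array([ 2.26336379e-03, -6.13622475e+01, -2.58602518e+01,  6.93871127e-02,
        4.70519182e-02, -9.27304313e-05]), 'eef_pos': array([177.88824803, 598.91907106, 214.12293285]), 'tcp_rot': array([-3.14060640e+00, -1.30826879e-04,  2.85277141e+00]), 'ft_force': array([ 0.0464001 , -0.66761273, -0.18386794]), 'moment': array([-0.00520299,  0.00171119, -0.02481846]), 'grip_force': 0.0, 'opening': 1.0002171914013405}
```

View pics/top0.png

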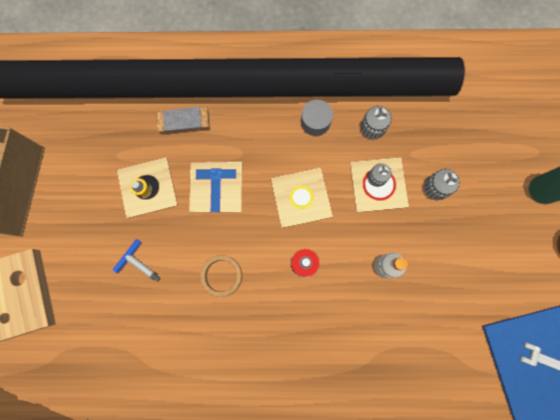

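View pics/scene0.png

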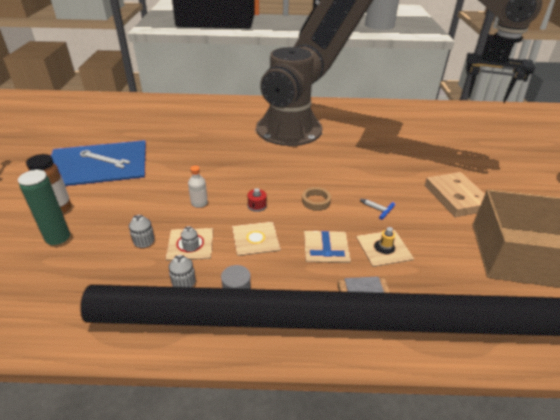

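The top view shows three chuck candidates: (380,178) on the red-ring tile, (377,122) and (443,184). The one on the tile looks smallest and matches the text. The red saw is at (305,263), the yellow saw at (145,187), the key at (137,260) and the glue at (392,265). I'll confirm with enlarged crops.

```bash
cat > h.py <<'E'
import numpy as np, cv2
from cell import *
C={n:camera_info(n) for n in("top","scene")}
def w(u,v,z,n="top"):
    K,T=C[n]["K"],np.array(C[n]["cam_to_world"]); d=T[:3,:3]@np.linalg.inv(K)@[u,v,1]; o=T[:3,3]
    return (o+d*(z-o[2])/d[2])[:2]
def px(p,n="top"):
    K,T=C[n]["K"],np.array(C[n]["cam_to_world"]); c=K@(T[:3,:3].T@(np.array(p,float)-T[:3,3])); return c[:2]/c[2]
E
python3 - <<'E'
from h import *
im=cv2.imread("pics/top0.png")
def crop(n,u0,u1,v0,v1,s): cv2.imwrite(n,cv2.resize(im[v0:v1,u0:u1],None,fx=s,fy=s,interpolation=cv2.INTER_CUBIC))
crop("pics/cR.png",265,465,100,250,4); crop("pics/cL.png",105,255,155,290,4)
hsv=cv2.cvtColor(im,cv2.COLOR_BGR2HSV)
print([hsv[v,u].tolist() for u,v in[(125,205),(197,168),(280,215),(360,205),(250,240),(330,240)]])
for nm,lo,hi in[("blue",(100,120,60),(125,255,255)),("red",(0,190,90),(4,255,255)),("red2",(174,150,90),(180,255,255)),("yel",(22,150,120),(35,255,255))]:
    m=cv2.inRange(hsv,lo,hi); n,l,st,ce=cv2.connectedComponentsWithStats(m)
    for i in range(1,n):
        if st[i,4]>25 and st[i,0]<460: print(nm,st[i],ce[i].round(1))
E
```

```text
[[22, 85, 242], [18, 89, 228], [22, 83, 242], [22, 84, 242], [14, 152, 200], [14, 152, 215]]
blue [197 169  38  42 569] [215.3 182.4]
blue [114 240  26  32 182] [126.5 255.6]
red [292 249  27  27 400] [304.7 262.4]
yel [131 178  16  17  88] [140.6 187.2]
yel [290 186  23  22 125] [301.1 196.7]
```

View pics/cR.png

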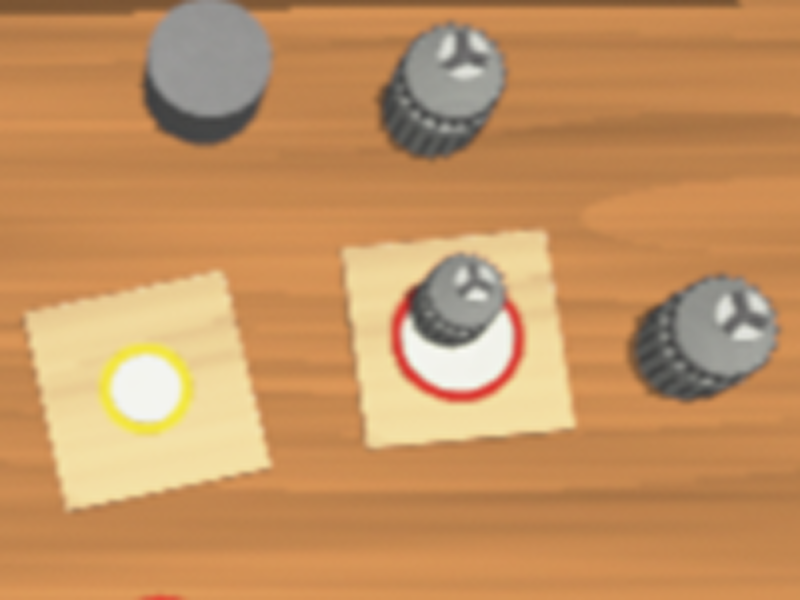

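View pics/cL.png

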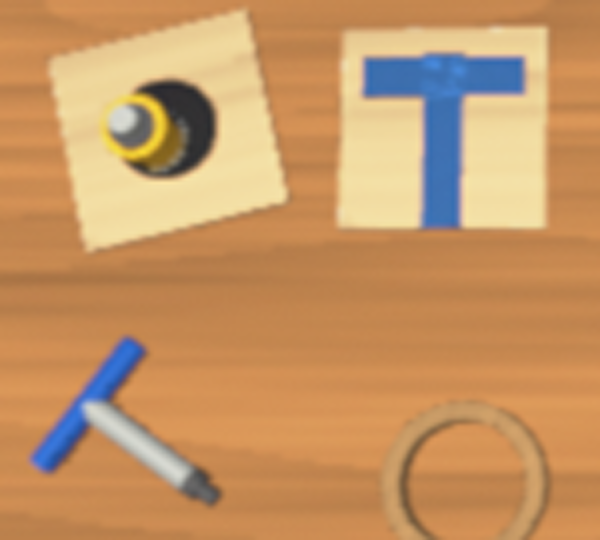

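```bash
cat >> h.py <<'E'
from scipy.optimize import least_squares
def hull(x,y,cyl):  # cyl: [(z,r)]
    a=np.linspace(0,2*np.pi,60); return np.array([px((x+r*np.cos(t),y+r*np.sin(t),z)) for z,r in cyl for t in a])
def fit(bb,cyl):    # bb=(umin,umax,vmin,vmax)
    f=lambda p:(lambda h:np.array([h[:,0].min(),h[:,0].max(),h[:,1].min(),h[:,1].max()])-bb)(hull(*p,cyl))
    r=least_squares(f,w((bb[0]+bb[1])/2,(bb[2]+bb[3])/2,30)); return r.x.round(1),r.fun.round(1)
def sub(c,u0,v0,s=4): return ((np.array(c,float)+.5)/s-.5)+[u0,v0]
E
python3 - <<'E'
from h import *
R=lambda c:sub(c,265,100); L=lambda c:sub(c,105,155)
T={"big":[R(c) for c in[(342,249),(546,231),(576,428),(368,448)]],"small":[R(c) for c in[(24,315),(222,270),(271,466),(67,511)]],
"chuck":[L(c) for c in[(49,60),(246,10),(288,200),(87,251)]],"key":[L(c) for c in[(341,31),(547,27),(547,228),(337,228)]]}
for n,cs in T.items():
    P=np.array([w(*c,6) for c in cs]); e=np.linalg.norm(P-np.roll(P,-1,0),axis=1)
    print(n,P.mean(0).round(1),e.round(),"ang of left edge up(deg)",np.degrees(np.arctan2(*(P[0]+P[1]-P[2]-P[3])[::-1])).round(1))
print("yellow ring",w(*R((146,388)),6),"red ring",w(*R((458,335)),6),"black disc x-edges",w(*L((170,129)),6))
q=[L(c) for c in[(423,95),(462,95),(422,228),(461,228),(364,76),(525,75)]]; print("T stem",[w(*c,6).round(1) for c in q])
bb=lambda l,r,t,b,f:(f((l,0))[0],f((r,0))[0],f((0,t))[1],f((0,b))[1])
print("chuck",fit(bb(411,507,253,347,R),[(6,21),(40,21),(50,20),(66,12)]))
print("chucktop66",w(*R((471,282)),66))
print("yel stub60",w(*L((123,119)),60),"cup44",w(*L((135,127)),44))
print("red",fit((291.5,318.5,248.5,275.5),[(0,28),(40,28)]))
a,b,t=[w(*L(c),z) for c,z in[((41,463),7),((133,344),7),((217,496),7)]]
d=(a+b)/2-t; print("key bar",a,b,np.linalg.norm(a-b),"tip",t,"len",np.linalg.norm(d),"yaw",np.degrees(np.arctan2(d[1],d[0])),"yaw from bar",np.degrees(np.arctan2(*(b-a)[::-1])),"org",t+d*57/85)
bt=bb(393,432,0,0,R)
gb=fit((378,407,252,279),[(0,24),(120,10)]);print("glue",gb)
for n,i in(("c2",(463,52)),("c3",(742,312))): print(n,w(*R(i),75))
print("cyl",w(*R((207,60)),50))
E
```

```text
big [ 631.3 -253.6] [110. 109. 110. 109.] ang of left edge up(deg) 5.4
small [603.7 -87. ] [109. 110. 110. 109.] ang of left edge up(deg) 12.3
chuck [626.8 244.8] [109. 109. 109. 108.] ang of left edge up(deg) 14.4
key [627.3  96.5] [112. 111. 112. 108.] ang of left edge up(deg) 0.8
yellow ring [604.52925157 -87.00936114] red ring [ 632.94029848 -253.72547791] black disc x-edges [626.93052793 243.46141443]
T stem [array([645.2, 107.7]), array([645.2,  86.7]), array([572.6, 106.3]), array([572.5,  85.6]), array([655.9, 139.9]), array([656.1,  52.9])]
chuck (array([ 646.2, -249.5]), array([-0.3,  0.3, -0.5,  0.5]))
chucktop66 [ 645.28073505 -246.81988316]
yel stub60 [619.20538385 249.70923704] cup44 [618.90979429 249.03144367]
red (array([464.7, -92. ]), array([-0.8,  0.8, -0.8,  0.8]))
key bar [448.96488312 301.17689778] [510.90792855 256.63715025] 76.29370870420344 tip [432.0082478  208.64266598] len 85.05403190197896 yaw 55.70163455557632 yaw from bar -35.717780047412084 org [464.14830672 255.76111784]
glue (array([ 459.1, -264. ]), array([-2.7,  2.3,  1.9, -1.9]))
c2 [ 763.03034458 -245.71768585]
c3 [ 627.00370271 -376.58276787]
cyl [ 770.19197766 -118.5143681 ]
```

The crops confirm it. The chuck on the red-ring tile, at (381,171), is clearly the smallest of the three; the grey cylinder and the wooden ring are decoys. Tile edges measure 108–112 mm against 110, and the key length measures 85 mm, so the measurements hold. I'll move the yellow saw first.

Call:
move_arm(commands=[[[3.6,-2.9,0],[0,0,-3],1],[[3.6,-2.9,0],[0,0,-3],1],[[3.6,-2.9,0],[0,0,-3],1],[[3.6,-2.9,0],[0,0,-3],1],[[3.6,-2.9,0],[0,0,-3],1],[[3.6,-2.9,0],[0,0,-3],1],[[3.6,-2.9,0],[0,0,-3],1],[[3.6,-2.9,0],[0,0,-3],1],[[3.6,-2.9,0],[0,0,-3],1],[[3.6,-2.9,0],[0,0,-3],1]])

```text
t: 1.1
eef_pos: [539.2, 307.6, 214.4]
tcp_rot: [-3.141, -0.0, 2.327]
ft_force: [-0.3, 1.0, -0.1]
opening: 0.998
grip_force: 0.0
```

Call:
move_arm(commands=[[[4,-2.9,0],[0,0,0],1],[[4,-2.9,0],[0,0,0],1],[[0,0,-3.5],[0,0,0],1],[[0,0,-3.5],[0,0,0],1],[[0,0,-3.5],[0,0,0],1],[[0,0,0],[0,0,0],1]])

```text
t: 1.7
eef_pos: [615.8, 250.3, 105.0]
tcp_rot: [-3.134, -0.004, 2.329]
ft_force: [-0.1, -0.6, 0.1]
opening: 0.996
grip_force: 0.0
```

Run:
```python
from h import *
im=read_camera("scene"); p=px((619,249.5,30),"scene").astype(int); print(p,state()["eef_pos"])
cv2.imwrite("pics/s1.png",cv2.resize(im[p[1]-110:p[1]+50,p[0]-80:p[0]+80],None,fx=3.5,fy=3.5,interpolation=cv2.INTER_CUBIC))
```

```text
[387 237] [617.11952408 250.82008962 107.96495049]
```

View pics/s1.png

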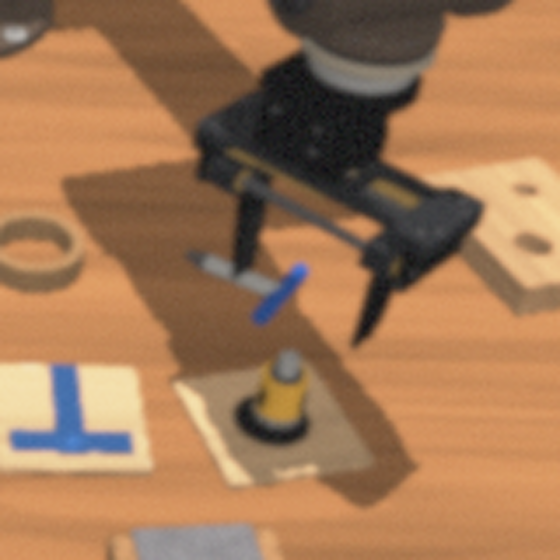

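The view shows the fingers straddling the yellow saw, which stands at about (285,390) in the crop.

Call:
move_arm(commands=[[[0.1,-0.15,-3],[0,0,0],1],[[0,0,-3],[0,0,0],1],[[0,0,-2.4],[0,0,0],1],[[0,0,-1],[0,0,0],1],[[0,0,0],[0,0,0],1],[[0,0,0],[0,0,0],0.2],[[0,0,0],[0,0,0],0.2],[[0,0,0],[0,0,0],0.2],[[0,0,0],[0,0,0],0.2],[[0,0,0],[0,0,0],0.2]])

```text
t: 2.75
eef_pos: [619.1, 249.7, 16.0]
tcp_rot: [3.141, 0.0, 2.329]
ft_force: [-0.6, -0.3, -0.6]
opening: 0.636
grip_force: 0.0
```

Call:
move_arm(commands=[[[0,0,0],[0,0,0],0.2],[[0,0,0],[0,0,0],0.2],[[0,0,0],[0,0,0],0.2]])

```text
t: 3.05
eef_pos: [618.9, 249.6, 15.6]
tcp_rot: [-3.142, -0.0, 2.329]
ft_force: [1.3, -0.1, 0.6]
opening: 0.382
grip_force: 0.0
```

Call:
move_arm(commands=[[[0,0,0],[0,0,0],0.2],[[0,0,0],[0,0,0],0.2],[[0,0,1],[0,0,0],0.2],[[0,0,2],[0,0,0],0.2],[[0,0,3],[0,0,0],0.2],[[0,0,3],[0,0,0],0.2],[[0,0,0],[0,0,0],0.2]])

```text
t: 3.75
eef_pos: [620.7, 250.2, 110.5]
tcp_rot: [3.136, 0.003, 2.329]
ft_force: [0.8, 0.3, -0.5]
opening: 0.342
grip_force: 30.0
```

Call:
move_arm(commands=[[[-0.2,-4,0],[0,0,0],0.2],[[-0.2,-4,0],[0,0,0],0.2],[[-0.2,-4,0],[0,0,0],0.2],[[-0.2,-4,0],[0,0,0],0.2],[[-0.2,-4,0],[0,0,0],0.2],[[-0.2,-4,0],[0,0,0],0.2],[[-0.2,-4,0],[0,0,0],0.2],[[-0.1,-3,0],[0,0,0],0.2],[[0,-2.65,0],[0,0,0],0.2],[[0,0,0],[0,0,0],0.2]])

```text
t: 4.75
eef_pos: [603.7, -89.8, 105.5]
tcp_rot: [-3.141, 0.0, 2.326]
ft_force: [0.6, -0.3, -0.2]
opening: 0.345
grip_force: 30.0
```

Run:
```python
from h import *
im=read_camera("top"); p=px((604,-87,40)).astype(int); print(p,state()["eef_pos"])
cv2.imwrite("pics/t1.png",cv2.resize(im[p[1]-60:p[1]+60,p[0]-60:p[0]+60],None,fx=4,fy=4,interpolation=cv2.INTER_CUBIC))
```

```text
[301 193] [603.66420104 -88.16489072 105.48781873]
```

View pics/t1.png

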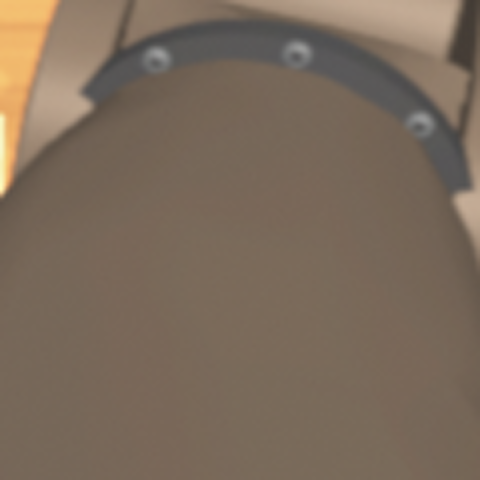

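The arm hides the tile from above, so I'll place by the numbers and check afterwards.

Call:
move_arm(commands=[[[0,0,-3.5],[0,0,0],0.2],[[0,0,-3],[0,0,0],0.2],[[0,0,-1.6],[0,0,0],0.2],[[0,0,-0.5],[0,0,0],0.2],[[0,0,-0.3],[0,0,0],0.2],[[0,0,0],[0,0,0],0.2],[[0,0,0],[0,0,0],0.2],[[0,0,0],[0,0,0],0.2]])

```text
t: 5.6
eef_pos: [604.4, -86.9, 17.5]
tcp_rot: [3.141, 0.001, 2.329]
ft_force: [-0.1, -0.2, -0.2]
opening: 0.345
grip_force: 30.0
```

Call:
move_arm(commands=[[[0,0,-0.15],[0,0,0],0.2],[[0,0,0],[0,0,0],0.2],[[0,0,0],[0,0,0],0.6],[[0,0,0],[0,0,0],0.6],[[0,0,0],[0,0,0],0.6],[[0,0,0],[0,0,0],0.8],[[0,0,2],[0,0,0],1],[[0,0,3.5],[0,0,0],1],[[0,0,3.5],[0,0,0],1],[[0,0,3],[0,0,0],1]])

```text
t: 6.6
eef_pos: [604.0, -86.9, 136.8]
tcp_rot: [3.141, 0.0, 2.329]
ft_force: [0.7, 0.8, -0.5]
opening: 0.955
grip_force: 0.0
```

Call:
move_arm(commands=[[[1,-4,0],[0,0,0],1],[[1,-4,0],[0,0,0],1],[[1,-4,0],[0,0,0],1],[[1.2,-4.2,0],[0,0,0],1],[[0,0,0],[0,0,0],1]])

```text
t: 7.1
eef_pos: [646.4, -253.7, 134.7]
tcp_rot: [-3.142, 0.001, 2.325]
ft_force: [-0.4, 0.2, -0.6]
opening: 1.004
grip_force: 0.0
```

Call:
move_arm(commands=[[[0,0,-3.5],[0,0,0],1],[[0,0,-3.5],[0,0,0],1],[[0,0,-3],[0,0,0],1],[[0,0,-1.7],[0,0,0],1],[[0,0,-0.6],[0,0,0],1],[[0,0,0],[0,0,0],1],[[0,0,0],[0,0,0],0.25],[[0,0,0],[0,0,0],0.25],[[0,0,0],[0,0,0],0.25],[[0,0,0],[0,0,0],0.25]])

```text
t: 8.1
eef_pos: [646.2, -249.0, 12.9]
tcp_rot: [3.141, 0.001, 2.329]
ft_force: [-0.1, -0.2, 0.1]
opening: 0.715
grip_force: 0.0
```

Call:
move_arm(commands=[[[0,0,0],[0,0,0],0.25],[[0,0,0],[0,0,0],0.25],[[0,0,0],[0,0,0],0.25],[[0,0,0],[0,0,0],0.25],[[0,0,0],[0,0,0],0.25]])

```text
t: 8.6
eef_pos: [646.0, -248.8, 12.2]
tcp_rot: [3.141, 0.0, 2.329]
ft_force: [0.8, 1.1, 1.1]
opening: 0.433
grip_force: 30.0
```

Call:
move_arm(commands=[[[0,0,1.5],[0,0,0],0.25],[[0,0,3],[0,0,0],0.25],[[0,0,4],[0,0,0],0.25],[[0,0,4],[0,0,0],0.25],[[0,1,0],[0,0,0],0.25],[[-0.1,3,0],[0,0,0],0.25],[[-0.2,4,0],[0,0,0],0.25],[[-0.2,4,0],[0,0,0],0.25],[[-0.2,4,0],[0,0,0],0.25],[[-0.2,4,0],[0,0,0],0.25]])

```text
t: 9.6
eef_pos: [636.1, -47.0, 136.8]
tcp_rot: [-3.141, -0.001, 2.329]
ft_force: [0.1, 0.0, -3.3]
opening: 0.439
grip_force: 30.0
```

Call:
move_arm(commands=[[[-0.2,4,0],[0,0,0],0.25],[[-0.2,4,0],[0,0,0],0.25],[[-0.2,4,0],[0,0,0],0.25],[[-0.2,4,0],[0,0,0],0.25],[[-0.2,4,0],[0,0,0],0.25],[[0,4,0],[0,0,0],0.25],[[0,4,0],[0,0,0],0.25],[[0,1.3,0],[0,0,0],0.25],[[0,0,0],[0,0,0],0.25],[[0,0,0],[0,0,0],0.25]])

```text
t: 10.6
eef_pos: [626.6, 243.6, 136.7]
tcp_rot: [-3.141, -0.0, 2.33]
ft_force: [-0.5, -0.7, -4.1]
opening: 0.437
grip_force: 30.0
```

Call:
move_arm(commands=[[[0,0,-3.5],[0,0,0],0.25],[[0,0,-3.5],[0,0,0],0.25],[[0,0,-3],[0,0,0],0.25],[[0,0,-1.5],[0,0,0],0.25],[[0,0,-0.5],[0,0,0],0.25],[[0,0,-0.2],[0,0,0],0.25],[[0,0,0],[0,0,0],0.25],[[0,0,0],[0,0,0],0.25]])

```text
t: 11.4
eef_pos: [627.6, 244.3, 16.5]
tcp_rot: [3.14, 0.001, 2.329]
ft_force: [-0.0, -0.9, -3.7]
opening: 0.437
grip_force: 30.0
```

Run:
```python
from h import *
print(state()["eef_pos"],state()["ft_force"])
im=read_camera("top")
cv2.imwrite("pics/t2.png",cv2.resize(im[155:290,260:420],None,fx=4,fy=4,interpolation=cv2.INTER_CUBIC))
```

```text
[627.60679299 244.25323621  16.53470106] [-0.02750919 -0.93242574 -3.67887089]
```

View pics/t2.png

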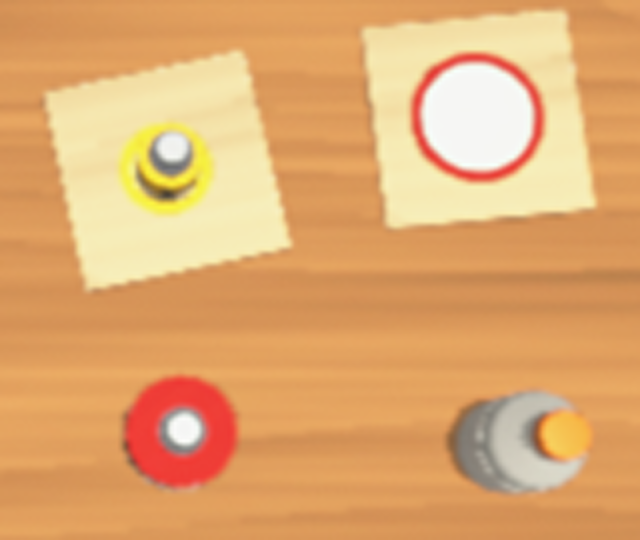

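The yellow saw stands upright inside its ring with its stub at (174,147), and the red tile is clear with its ring at (478,118). The red saw's top is at (182,431). I'll lower the chuck and release it.

Call:
move_arm(commands=[[[0,0,-0.3],[0,0,0],0.25],[[0,0,-0.1],[0,0,0],0.25],[[0,0,0],[0,0,0],0.25],[[0,0,0],[0,0,0],0.7],[[0,0,0],[0,0,0],0.7],[[0,0,0],[0,0,0],0.7],[[0,0,0],[0,0,0],0.8],[[0,0,2],[0,0,0],1],[[0,0,3.5],[0,0,0],1],[[0,0,3.5],[0,0,0],1]])

```text
t: 12.45
eef_pos: [626.7, 244.0, 101.6]
tcp_rot: [-3.14, -0.001, 2.329]
ft_force: [0.6, -0.1, 1.1]
opening: 0.964
grip_force: 0.0
```

Run:
```python
from h import *
S=lambda c:sub(c,260,155)
print("yel stub",w(*S((174,147)),60),"ring",w(*S((166,168)),6))
print("red ring",w(*S((478,118)),6),"tile",np.mean([w(*S(c),6) for c in[(363,28),(567,11),(596,207),(388,228)]],0))
print("red stub",w(*S((184,428)),56),"cup top",w(*S((181,432)),40))
```

```text
yel stub [603.662058   -88.41980652] ring [604.52925157 -87.00936114]
red ring [ 631.29562965 -253.65657586] tile [ 631.58272735 -253.86586511]
red stub [463.98918351 -91.92728856] cup top [462.90550288 -91.35608411]
```

Call:
move_arm(commands=[[[0,0,3],[0,0,0],1],[[-1.8,-3.7,0],[0,0,0],1],[[-1.8,-3.7,0],[0,0,0],1],[[-1.8,-3.7,0],[0,0,0],1],[[-1.8,-3.7,0],[0,0,0],1],[[-1.8,-3.7,0],[0,0,0],1],[[-1.8,-3.7,0],[0,0,0],1],[[-1.8,-3.7,0],[0,0,0],1],[[-1.8,-3.7,0],[0,0,0],1],[[-1.9,-4,0],[0,0,0],1]])

```text
t: 13.45
eef_pos: [463.2, -93.0, 131.3]
tcp_rot: [3.141, 0.001, 2.33]
ft_force: [0.7, -0.4, -0.2]
opening: 1.005
grip_force: 0.0
```

Call:
move_arm(commands=[[[0,0,0],[0,0,0],1],[[0,0,-3.5],[0,0,0],1],[[0,0,0],[0,0,0],1],[[0,0,0],[0,0,0],1]])

```text
t: 13.85
eef_pos: [464.0, -91.3, 96.3]
tcp_rot: [-3.141, -0.001, 2.33]
ft_force: [0.7, 0.1, 0.1]
opening: 1.0
grip_force: 0.0
```

Call:
move_arm(commands=[[[0,0,-3.5],[0,0,0],1],[[0,0,-3.2],[0,0,0],1],[[0,0,-1.5],[0,0,0],1],[[0,0,-0.5],[0,0,0],1],[[0,0,0],[0,0,0],1],[[0,0,0],[0,0,0],0.4],[[0,0,0],[0,0,0],0.4],[[0,0,0],[0,0,0],0.4],[[0,0,0],[0,0,0],0.4],[[0,0,0],[0,0,0],0.4]])

```text
t: 14.85
eef_pos: [464.1, -91.9, 9.4]
tcp_rot: [3.141, 0.0, 2.329]
ft_force: [-0.1, -0.1, 0.4]
opening: 0.637
grip_force: 0.0
```

Call:
move_arm(commands=[[[0,0,0],[0,0,0],0.4],[[0,0,0],[0,0,0],0.4],[[0,0,0],[0,0,0],0.4]])

```text
t: 15.15
eef_pos: [464.1, -91.9, 9.3]
tcp_rot: [3.141, 0.0, 2.329]
ft_force: [-0.5, 1.1, 3.9]
opening: 0.574
grip_force: 30.0
```

Call:
move_arm(commands=[[[0,0,1.5],[0,0,0],0.4],[[0,0,3],[0,0,0],0.4],[[0,0,4],[0,0,0],0.4],[[0,0,4],[0,0,0],0.4],[[1,-1,0],[0,0,0],0.4],[[2.8,-2.7,0],[0,0,0],0.4],[[3,-2.9,0],[0,0,0],0.4],[[3,-2.9,0],[0,0,0],0.4],[[3,-2.9,0],[0,0,0],0.4],[[2.9,-2.8,0],[0,0,0],0.4]])

```text
t: 16.15
eef_pos: [621.8, -245.4, 132.4]
tcp_rot: [-3.141, -0.002, 2.329]
ft_force: [0.4, -0.5, -1.0]
opening: 0.579
grip_force: 30.0
```

Call:
move_arm(commands=[[[1,-1,0],[0,0,0],0.4],[[0,0,0],[0,0,0],0.4],[[0,0,-3.5],[0,0,0],0.4],[[0,0,-3.5],[0,0,0],0.4],[[0,0,-3],[0,0,0],0.4],[[0,0,-1.2],[0,0,0],0.4],[[0,0,0],[0,0,0],0.4],[[0,0,0],[0,0,0],0.4]])

```text
t: 16.95
eef_pos: [631.3, -253.9, 23.1]
tcp_rot: [3.141, 0.001, 2.329]
ft_force: [-0.3, -0.3, -1.2]
opening: 0.577
grip_force: 30.0
```

Call:
move_arm(commands=[[[0,0,-0.5],[0,0,0],0.4],[[0,0,-0.25],[0,0,0],0.4],[[0,0,0],[0,0,0],0.4],[[0,0,0],[0,0,0],0.8],[[0,0,0],[0,0,0],0.8],[[0,0,0],[0,0,0],0.8],[[0,0,0],[0,0,0],0.9],[[0,0,2],[0,0,0],1],[[0,0,3.5],[0,0,0],1],[[0,0,4.5],[0,0,0],1]])

```text
t: 17.95
eef_pos: [630.1, -253.5, 114.2]
tcp_rot: [-3.141, -0.003, 2.329]
ft_force: [0.8, -0.2, 0.5]
opening: 0.998
grip_force: 0.0
```

Call:
move_arm(commands=[[[0,0,4],[0,0,0],1],[[-1.5,4.5,0],[0,0,-8],1],[[-1.5,4.5,0],[0,0,-8],1],[[-1.5,4.5,0],[0,0,-8],1],[[-1.5,4.5,0],[0,0,-8],1],[[-1.5,4.5,0],[0,0,-8],1],[[-1.5,4.5,0],[0,0,-8],1],[[-1.5,4.5,0],[0,0,-8],1],[[-1.5,4.5,0],[0,0,-8],1],[[-1.5,4.5,0],[0,0,-8],1]])

```text
t: 18.95
eef_pos: [496.6, 149.0, 154.9]
tcp_rot: [3.141, -0.0, 1.079]
ft_force: [1.4, 0.2, -1.0]
opening: 1.0
grip_force: 0.0
```

Call:
move_arm(commands=[[[-1.1,3.5,0],[0,0,-3.5],0.6],[[-1.1,3.5,0],[0,0,-3.4],0.6],[[-1.0,3.5,0],[0,0,0],0.6],[[0,0,-3.5],[0,0,0],0.6],[[0,0,-3.5],[0,0,0],0.6],[[0,0,-2.5],[0,0,0],0.6],[[0,0,0],[0,0,0],0.6],[[0,0,0],[0,0,0],0.6]])

```text
t: 19.75
eef_pos: [465.6, 252.4, 60.1]
tcp_rot: [-3.141, 0.0, 0.964]
ft_force: [-0.4, 0.6, -0.5]
opening: 0.601
grip_force: 0.0
```

Run:
```python
from h import *
print(state()["eef_pos"],state()["tcp_rot"])
im=read_camera("scene"); p=px((464,256,30),"scene").astype(int)
a=cv2.resize(im[p[1]-45:p[1]+45,p[0]-60:p[0]+60],None,fx=6,fy=6,interpolation=cv2.INTER_CUBIC)
cv2.imwrite("pics/s2.png",a)
```

```text
[465.62125105 252.38427373  60.09310492] [-3.14149926e+00  2.77431155e-04  9.64133252e-01]
```

View pics/s2.png

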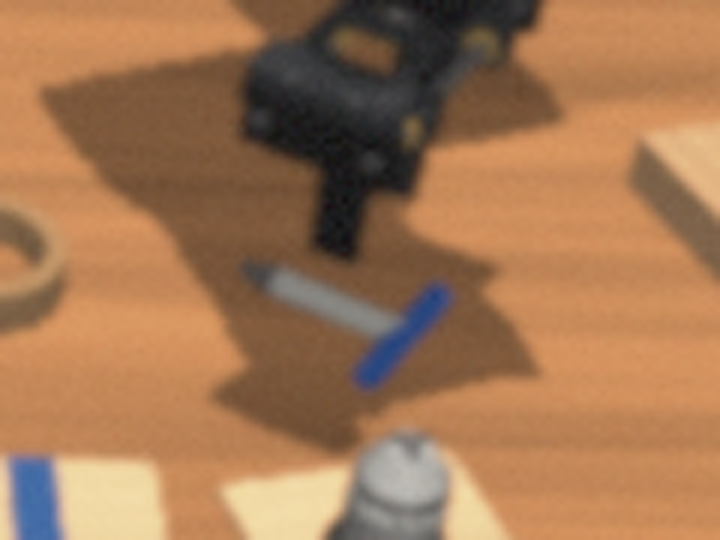

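The key lies below the gripper, shaft from (255,275) to (400,325) in the crop, with the fingers spanning it.

Call:
move_arm(commands=[[[-0.1,0.3,-3],[0,0,0],0.6],[[0,0,-2],[0,0,0],0.6],[[0,0,-0.5],[0,0,0],0.6],[[0,0,-0.2],[0,0,0],0.6],[[0,0,0],[0,0,0],0.6],[[0,0,0],[0,0,0],0.6]])

```text
t: 20.4
eef_pos: [465.0, 255.5, 3.8]
tcp_rot: [3.141, -0.001, 0.964]
ft_force: [-0.1, -0.9, 1.1]
opening: 0.599
grip_force: 0.0
```

Call:
move_arm(commands=[[[0,0,-0.15],[0,0,0],0.6],[[0,0,0],[0,0,0],0.05],[[0,0,0],[0,0,0],0.05],[[0,0,0],[0,0,0],0.05],[[0,0,0],[0,0,0],0.05],[[0,0,0],[0,0,0],0.05],[[0,0,0],[0,0,0],0.05],[[0,0,0],[0,0,0],0.05],[[0,0,0],[0,0,0],0.05]])

```text
t: 21.3
eef_pos: [464.4, 255.3, 1.1]
tcp_rot: [3.142, 0.0, 0.964]
ft_force: [0.5, 0.2, 0.2]
opening: 0.141
grip_force: 30.0
```

Call:
move_arm(commands=[[[0,0,1.5],[0,0,0],0.05],[[0,0,3],[0,0,0],0.05],[[0,0,3.5],[0,0,0],0.05],[[0,0,2],[0,0,0],0.05],[[2,-2,0],[0,0,-5],0.05],[[2.5,-2.5,0],[0,0,-5.5],0.05],[[2.5,-2.5,0],[0,0,-5.5],0.05],[[2.5,-2.5,0],[0,0,-5.5],0.05],[[2.5,-2.5,0],[0,0,-5.5],0.05],[[2.5,-2.5,0],[0,0,-5.5],0.05]])

```text
t: 22.3
eef_pos: [610.1, 109.2, 101.0]
tcp_rot: [-3.141, 0.001, 0.393]
ft_force: [-0.1, 0.7, -1.5]
opening: 0.137
grip_force: 30.0
```

Call:
move_arm(commands=[[[1.8,-1.4,0],[0,0,-5.5],0.05],[[0,0,0],[0,0,-5.5],0.05],[[0,0,0],[0,0,-5.5],0.05],[[0,0,0],[0,0,-5.3],0.05],[[0,0,0],[0,0,0],0.05],[[0,0,0],[0,0,0],0.05]])

```text
t: 22.9
eef_pos: [627.3, 96.4, 101.0]
tcp_rot: [3.141, 0.0, 0.019]
ft_force: [0.1, -0.6, -1.7]
opening: 0.141
grip_force: 30.0
```

Call:
move_arm(commands=[[[0,0,-3.5],[0,0,0],0.05],[[0,0,-3.2],[0,0,0],0.05],[[0,0,-1.7],[0,0,0],0.05],[[0,0,-0.6],[0,0,0],0.05],[[0,0,0],[0,0,0],0.05],[[0,0,0],[0,0,0],0.05]])

```text
t: 23.5
eef_pos: [628.0, 96.4, 12.1]
tcp_rot: [3.142, -0.001, 0.017]
ft_force: [0.3, 0.2, -2.1]
opening: 0.143
grip_force: 30.0
```

Run:
```python
from h import *
print(state()["eef_pos"],state()["ft_force"])
im=read_camera("scene"); p=px((627,97,20),"scene").astype(int)
cv2.imwrite("pics/s3.png",cv2.resize(im[p[1]-45:p[1]+45,p[0]-60:p[0]+60],None,fx=6,fy=6,interpolation=cv2.INTER_CUBIC))
```

```text
[627.95834041  96.39464593  12.09215717] [ 0.34524397  0.22510537 -2.12602942]
```

View pics/s3.png

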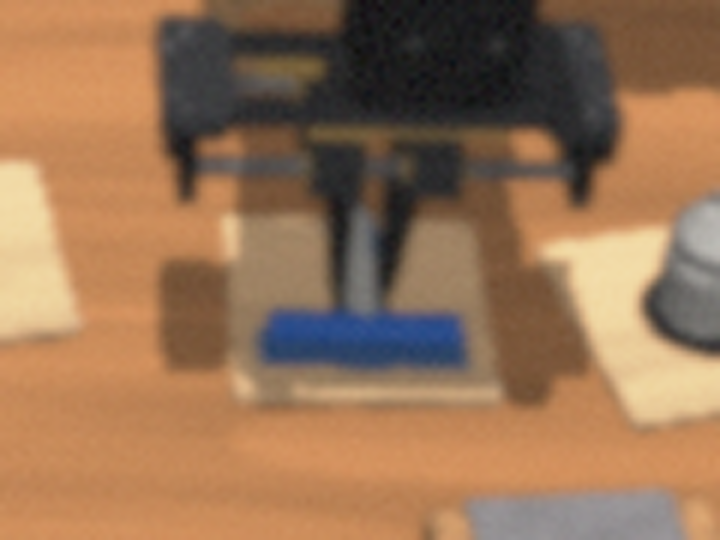

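The key is square over the T, its bar at (365,338) in the crop. I'll lower it the last few millimetres and release.

Call:
move_arm(commands=[[[0,0,-0.2],[0,0,0],0.05],[[0,0,-0.2],[0,0,0],0.05],[[0,0,0],[0,0,0],0.05],[[0,0,0],[0,0,0],0.05]])

```text
t: 23.95
eef_pos: [627.4, 96.3, 7.3]
tcp_rot: [3.142, -0.0, 0.016]
ft_force: [0.4, 0.3, -1.3]
opening: 0.138
grip_force: 30.0
```

Call:
move_arm(commands=[[[0,0,0],[0,0,0],0.4],[[0,0,0],[0,0,0],0.4],[[0,0,0],[0,0,0],0.4],[[0,0,0],[0,0,0],0.4],[[0,0,2],[0,0,0],0.4],[[0,0,4],[0,0,0],0.4],[[0,0,4],[0,0,0],0.4],[[0,0,4],[0,0,0],0.4],[[-3,4,0],[0,0,0],0.4],[[-3,4,0],[0,0,0],0.4]])

```text
t: 24.95
eef_pos: [567.4, 176.5, 148.4]
tcp_rot: [-3.141, -0.003, 0.014]
ft_force: [0.8, 1.6, -0.3]
opening: 0.403
grip_force: 0.0
```

Call:
move_arm(commands=[[[-2,4,0],[0,0,0],0.4],[[-2,4,0],[0,0,0],0.4],[[-2,4,0],[0,0,0],0.4],[[-2,4,0],[0,0,0],0.4],[[-2,4,0],[0,0,0],0.4],[[-2,4,0],[0,0,0],0.4],[[-2,4,0],[0,0,0],0.4],[[-2,4,0],[0,0,0],0.4],[[0,0,0],[0,0,0],0.4]])

```text
t: 25.85
eef_pos: [404.8, 500.2, 147.0]
tcp_rot: [-3.141, -0.0, 0.021]
ft_force: [-0.2, -1.5, 0.1]
opening: 0.398
grip_force: 0.0
```

Run:
```python
from h import *
print(state()["eef_pos"])
im=read_camera("top")
cv2.imwrite("pics/t3.png",cv2.resize(im[150:290,110:410],None,fx=2.667,fy=2.667,interpolation=cv2.INTER_CUBIC))
cv2.imwrite("pics/t3L.png",cv2.resize(im[150:225,110:255],None,fx=5,fy=5,interpolation=cv2.INTER_CUBIC))
```

```text
[404.77131888 500.21995369 147.04497277]
```

View pics/t3.png

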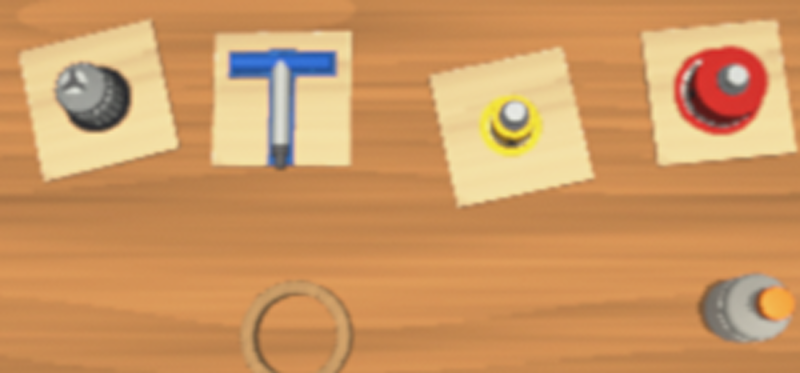

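View pics/t3L.png

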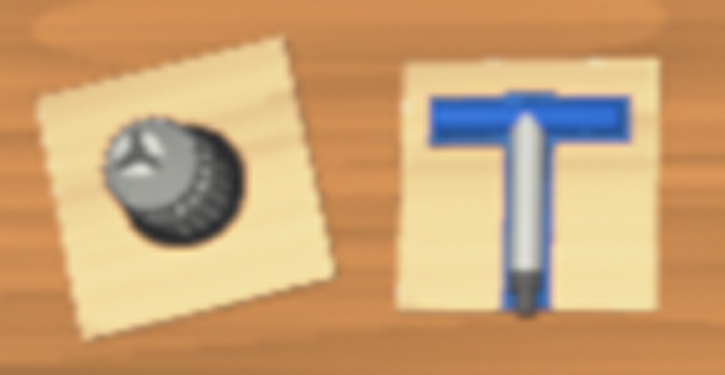

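All four tools are home: chuck jaws at (140,150) and key tip at (526,310) in the close crop, red and yellow stubs at (737,76) and (515,112) in the wide one. The glue is untouched. One numeric check before I hand it in.

Run:
```python
from h import *
A=lambda c:sub(c,110,150,2.667); B=lambda c:sub(c,110,150,5)
print("chuck top",w(*B((141,153)),66),"want 627,244.3")
print("yel",w(*A((515,112)),60),"want 604,-87"); print("red",w(*A((737,76)),62),"want 631.5,-253.8")
t,l,r=[w(*B(c),13) for c in[(526,313),(432,117),(628,117)]]; m=(l+r)/2; d=m-t
print("key",t,m,np.linalg.norm(d),"org",t+d*57/85,np.degrees(np.arctan2(d[1],d[0])),"want 627.5,96.5, 0.9")
```

```text
chuck top [626.31449401 243.14638552] want 627,244.3
yel [603.03471185 -87.73966813] want 604,-87
red [ 629.71500468 -254.39021166] want 631.5,-253.8
key [570.07352331  95.2369512 ] [655.2140759   95.62536354] 85.14143855246562 org [627.16777622  95.49741595] 0.26138230145213714 want 627.5,96.5, 0.9
```

All four are within about 2 mm of where they should be.

```bash
python3 -c "
from cell import env
print(env.job_done())"
```

```text
the job is handed in; nothing more can be done
None
```

I handed the job in at about 26 s of robot time: all four tools are on their own tiles, each within about 2 mm of the middle by the final camera check, and the glue bottle was not touched.

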